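# Cover the candy dish, then ready the dusting brush over the router

### The job

Get ready to dust the router: first set the loose lid on the candy dish (lower it, do not drop it) so that it sits seated and level and let go of it, so that no dust falls on the sweets. Then draw the dusting brush out of its slanting holder, turn it level with the bristles down and lengthwise along the router's long side, and finish still holding it there, motionless, its head centred above the middle of the router with the bristle tips about 8 cm above the router's top. Do not touch the router, and leave the steel bowls, the coin bank and the hair clip where they are.

Things in the scene. Friction and masses are not known exactly. Their poses are not given: they have to be found in the camera images.
- lid_knob (a point): Gripping point on the loose round glass lid's steel knob, on the lid's axis, 12 mm below the knob's top, 24 mm above the disc's top, 36 mm above the lid's underside. Knob: stem 16 mm across and 13 high, then a cylinder 26 mm across and 23 high. z up out of the lid. When the lid is seated, this point is 30 mm above dish_rim.
- lid: The same lid, 140-280 g, lying right way up at one of two near places, left or right (the hair clip is at the other). A 12 mm thick disc: upper 6 mm 120 mm across (it rests on the dish's rim), lower 6 mm a locating step 94 mm across. Origin at the centre of the underside, 36 mm below lid_knob, z up.
- dish_rim (a point): Centre of the mouth, at rim height, of the open glass candy dish with sweets in it: round, 75 mm high, outer diameter at the rim 116 mm, mouth 106 mm, wall 5 mm, loose, about 700 g. z up.
- holder_mouth (a point): Centre of the mouth of the black holder's sleeve (84 mm deep, inside 30 mm wide, 19 mm high), which rises at 40 degrees from level towards the holder's +x. A tongue 12 mm wide, 4 mm thick runs on from its lower wall under the handle, ending 29 mm beyond the brush's grip point. Draw the brush out along its own length by 90 mm or more.
- brush_grip (a point): Grip point on the wooden dusting brush's handle, near its balance point, at the centre of the section (24 mm wide along y, 16 mm thick along z; pinch across y). x runs along the handle to the head, z away from the bristles. Handle: from 120 mm behind this point (the sleeve's mouth is 40 mm behind it) to 35 mm ahead, where the head begins.
- brush: The same brush, about 90-145 g; origin and axes as brush_grip. In the holder its x rises at 40 degrees and its bristles face down and away from the robot.
- brush_head (a point): Centre of the brush's head block (100 mm long, 40 mm wide, 12 mm thick), 85 mm ahead of brush_grip along the brush's x; the bristle tips are 31 mm below it along the brush's -z (bristle block 98 x 35 mm). Same axes as the brush.
- router_top (a point): Centre of the top face of the flat black router (120 mm along its x, 200 mm along its y, top 34 mm above the sideboard). Its long side is its y axis, z up. Two stub antennas stand at its +x edge, about 70 mm from the centre in x and 85 mm either side in y, reaching 118 mm above the sideboard.
- router: The same router, loose, about 400 g; origin at the centre of its underside, 34 mm below router_top, same axes.
- bowls: Bystander: stack of three nesting steel bowls, 160 mm across, about 90 mm high, beyond the work; origin at the centre of its underside.
- bank: Bystander: white plastic coin bank, a round barrel 84 mm across and 102 mm high on a grey ribbed screw base; origin at the centre of its underside.
- clip: Bystander: purple plastic hair clip 80 x 22 x 20 mm lying flat at the near place not taken by the lid; origin at the centre of its underside.
- holder: The fixed holder; origin on the sideboard straight below the brush's grip point as it rests, which is 105 mm up. Foot 150 x 80 mm, from 140 mm behind to 10 mm ahead of the origin along x. x: the level direction in which the brush rises, roughly away from the robot.
- dish: The candy dish; origin at the centre of its underside, 75 mm below dish_rim.
Mind the look-alikes: they are no part of the job. What is shaped like the lid but green is not meant.

How it is judged:
By the outcome, as a careful person would: the job done as asked, in the order asked, and still so for the second after the job is handed in, while the arm keeps its last pose, push and grip.
It also fails if it takes over 67 s, if anything falls off the work surface, if the arm or the gripper's body presses on something with over 40 N, if the wrist force passes 120 N, or if a joint passes its speed limit or range.

### The arm

A 6-joint arm with a two-finger parallel gripper is mounted at the origin on the work surface. World frame = base frame: x ahead of the robot, y to its left, z up, the work surface at z = 0. Lengths are in m, angles in rad, forces in N, time in s.
With the tool pointing down it reaches from about 0.225 to 0.875 m from the base axis. Payload 3.4 kg.
Tool frame: the origin (TCP) lies at the very end of the fingers, on their centre line; the grasp point (between the pads) lies 19 mm behind it; z points along the fingers, y is the direction in which the jaws open and shut (so a half turn about z gives the same grasp; the last joint's range is limited). The gripper opens to 85 mm and grips with 20 to 120 N. Pads are 22 mm wide; open, the fingers measure 114 mm over their backs; the gripper's body (76 mm by 85 mm) begins 54 mm behind the grasp point. The pads swing forward as they close: fully open they stand 13 mm farther back than shut.
Start: joints at [-1.417, 0.276, 1.505, -0, 1.361, -0.121], TCP at [0.156, -0.553, 0.231] pointing down, gripper open.
Joint ranges: [-2.89, 2.89], [-0.75, 2.08], [0.22, 2.7], [-1.18, 4.32], [0.11, 2.71], [-2.7, 2.7]. Speed limits (rad/s): [2.57, 2.57, 3.14, 3.14, 3.14, 3.14].

### API

Orientations are given as a unit quaternion [w, x, y, z].
In Python, from rig import manip gives the robot as it stands. The module is installed in compiled form; this text tells all that it offers.
- The arm moves only by the tool carry_out, never from a script. Its argument "moves" is one flat list of numbers, 5 for each row, row after row: the opening in per cent of the stroke, from 0 (shut) to 100 (fully open), then the shift along the world's x, y, z in cm, then the turn about the world's z in rad. A call has exactly 10 rows; each row shifts and turns the commanded pose from where the row before left it; what a row does not reach is not made up. A row lasts 1/10 s, in which the tool goes at most 50 mm and 8.59 degrees, less where a joint would pass 70% of its speed; a pose out of reach is approached as far as the arm can. A call is refused whole if a number of a shift passes 5 or a number of a turn 0.15, either way. A call with a gripper value outside its range is refused whole. The fingers move at their own pace and stop on an object; "squeeze" is the grip in N (left out, the last holds). Time passes only in rows, so rows that do not move let the fingers close, or fill a call up. It gives the time, the measured TCP pose, the force and the opening at its end, in the units of the state.
- manip.get_state(): the state, without advancing time (a new reading comes with each control period).
- manip.get_image(name): name is "scene" or "side" or "wrist"; returns the picture (480x640x3 uint8, red, green, blue); there is no depth.
- manip.camera_info(name): a dict with "fov_y" (degrees; the focal length in pixels is half the picture's height over the tangent of half this angle, whatever the lens; pixels are square), "cx", "cy" (the principal point, pixels), "rvec" (rotation vector, rad) and "tvec" (3), from world to camera coordinates, as OpenCV has them; the wrist camera has in their place "hand_eye" (4x4, takes a point from camera to tool coordinates, whose origin is the TCP and whose axes are the flange's). Camera axes: x right, y down, z forward; pixel columns grow to the right and rows downward; lengths in m; the calibration is good to about 2 mm. A picture is of the moment at which its call begins: read the wrist's pose just before it. camera_info takes no time and is no camera call.
- manip.sign_off(): hands the job in, once; it reports no verdict.
The state is a dict: "clock": time; "qpos": joint angles; "qd": joint speeds; "effort": joint torques, N m; "position": TCP position; "ee_rot": TCP orientation; "contact_force": force on the tool from outside, world axes, zero at the start; "moment": the same for the moment, N m; "width": finger opening in m.
Only numpy, scipy, OpenCV 4.12 (cv2) and the standard library are available. Lean on these libraries where they do the work, as an engineer would, in place of code of your own. Each camera call takes 0.05 s, during which the arm holds its last target. There are 200 camera calls.

## Working session

There is one attempt and no reset: what is moved stays moved. The work goes in short steps, Python scripts to look and compute and a tool call to move; the robot and the scene stay as the last step left them, time stands still between calls to the robot, and variables do not carry over. Pictures are saved under pics/ and viewed, about 8 in all and at most 12, crops included, and the job is handed in when it is done.

Besides the shell and the picture viewer there is one more tool, called after "Request:" by a JSON object that holds its "method" and its "body", one argument or row to a line. carry_out: Moves the arm, as the interface text tells. Its arguments: {"type":"object","properties":{"moves":{"type":"array","items":{"type":"number"}},"squeeze":{"type":"number"}},"required":["moves"]}

```bash
mkdir -p pics
cat > h.py <<'E'
import numpy as np, cv2
from scipy.spatial.transform import Rotation as R
from rig import manip
def cam(name, st=None):
    c=manip.camera_info(name); f=240/np.tan(np.radians(c['fov_y'])/2)
    K=np.array([[f,0,c['cx']],[0,f,c['cy']],[0,0,1]])
    if 'rvec' in c:
        Rm=cv2.Rodrigues(np.array(c['rvec'],float))[0]; t=np.array(c['tvec'],float)
        return K,Rm.T,-Rm.T@t
    st=st or manip.get_state(); q=st['ee_rot']; Rt=R.from_quat([q[1],q[2],q[3],q[0]]).as_matrix()
    H=np.array(c['hand_eye']); return K,Rt@H[:3,:3],Rt@H[:3,3]+np.array(st['position'])
def ray(C,u,v):
    K,Rw,o=C; d=Rw@np.linalg.inv(K)@np.array([u,v,1.]); return o,d
def onz(C,u,v,z):
    o,d=ray(C,u,v); return o+d*(z-o[2])/d[2]
def proj(C,p):
    K,Rw,o=C; q=K@(Rw.T@(np.array(p)-o)); return q[:2]/q[2]
def tri(A):  # list of (C,u,v)
    M=np.zeros((3,3));b=np.zeros(3)
    for C,u,v in A:
        o,d=ray(C,u,v); d=d/np.linalg.norm(d); P=np.eye(3)-np.outer(d,d); M+=P;b+=P@o
    return np.linalg.solve(M,b)
def snap(name,fn):
    st=manip.get_state(); im=manip.get_image(name); cv2.imwrite('pics/'+fn,im[:,:,::-1]); return cam(name,st),im
E
python3 - <<'E'
from h import *
for n in ['scene','side','wrist']:
    C,im=snap(n,n+'0.png'); print(n,C[0][0,0],C[2].round(3),C[1][:,2].round(3),{k:v for k,v in manip.camera_info(n).items() if k not in('rvec','tvec')})
s=manip.get_state(); print(s)
E
```

```text
scene 618.7024440718435 [ 1.162 -0.215  1.044] [-0.526  0.259 -0.81 ] {'fov_y': 42.40340292111007, 'cx': 310.86344338271795, 'cy': 237.11890558489733}
side 583.387461620599 [0.191 0.852 1.05 ] [ 0.3   -0.609 -0.734] {'fov_y': 44.72359089053961, 'cx': 322.1788308804132, 'cy': 236.34014613023564}
wrist 377.1734560744355 [ 0.236 -0.531  0.373] [-0.31  -0.085 -0.947] {'fov_y': 64.9381737321113, 'cx': 319.63563949371957, 'cy': 234.44847716708094, 'hand_eye': array([[ 5.88836742e-04, -9.46845011e-01, -3.21689568e-01,
         8.33562079e-02],
       [ 9.99999513e-01,  8.12343799e-04, -5.60562843e-04,
         2.46109202e-04],
       [ 7.92088657e-04, -3.21689081e-01,  9.46845028e-01,
        -1.42904104e-01],
       [ 0.00000000e+00,  0.00000000e+00,  0.00000000e+00,
         1.00000000e+00]])}
{'clock': 0.15, 'qpos': array([-1.41703639e+00,  2.76457053e-01,  1.50583988e+00,  5.65849468e-06,
        1.36070075e+00, -1.20996808e-01]), 'qd': array([ 8.94538662e-04, -4.30551275e-04, -3.00131583e-03,  3.97790594e-05,
       -1.93575050e-03,  6.83215912e-04]), 'effort': array([ 1.89861676e-03, -4.17140615e+01, -2.46033239e+01, -1.75560108e-04,
        7.51795335e-03,  5.44773133e-07]), 'position': array([ 0.15594284, -0.55304212,  0.23063522]), 'ee_rot': array([-7.02463404e-04,  9.90578260e-01,  1.36946040e-01, -8.74148744e-06]), 'contact_force': array([ 0.08684302, -1.24676561,  0.45056261]), 'moment': array([ 0.00767387, -0.02471168,  0.01443702]), 'width': 0.08508450683396433}
```

View pics/scene0.png

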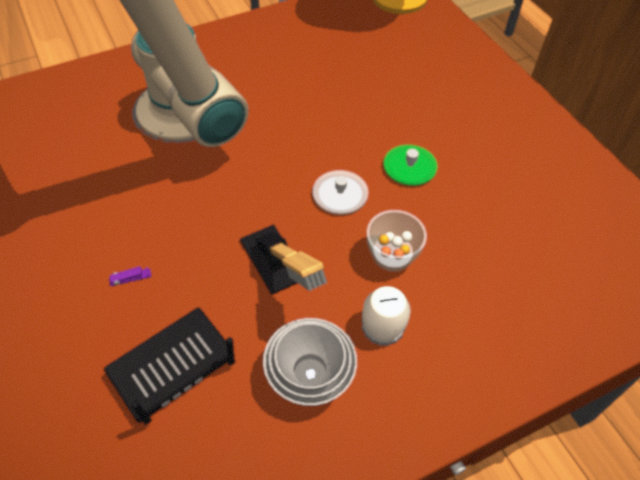

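View pics/side0.png

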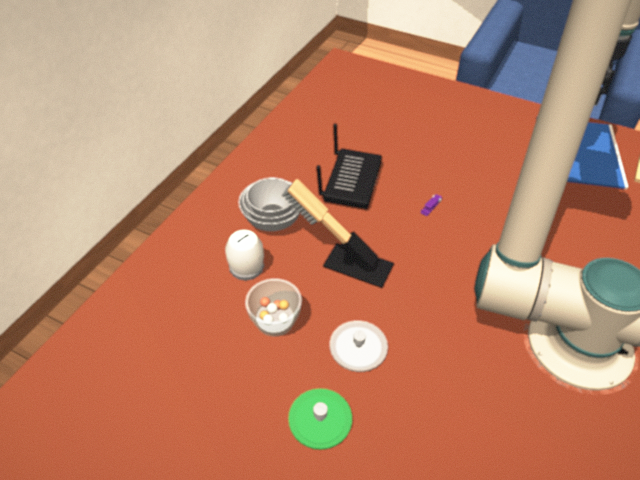

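The scene view shows the clear/white lid at about (341,190), the green decoy lid at (411,163), the dish rim at (396,238), the brush from (275,250) to (315,275), and the router centred at about (172,362). In the side view the lid is at (358,345), the dish rim at (274,300), the brush from (350,238) to (300,190), and the router at (352,178).

Run:
```python
from h import *
S=cam('scene');D=cam('side')
def p(n,a,b,z):
    print(n,'tri',tri([(S,*a),(D,*b)]).round(3),'S',onz(S,*a,z).round(3),'D',onz(D,*b,z).round(3))
p('knobtop',(341,183),(359,336),.048)
p('lid',(341,192),(358,345),.010)
p('rim',(396,236),(274,300),.075)
p('router',(170,364),(352,178),.034)
p('clip',(130,276),(431,205),.01)
p('bank',(387,300),(243,240),.1)
p('bowls',(311,350),(271,197),.09)
p('headtip',(318,270),(295,184),.19)
p('headstart',(286,256),(322,212),.13)
out=np.zeros((600,800,3),np.uint8)
a=cv2.imread('pics/scene0.png');b=cv2.imread('pics/side0.png')
out[:, :400]=cv2.resize(a[200:350,235:335],(400,600),interpolation=3)
out[:, 400:]=cv2.resize(b[150:300,285:385],(400,600),interpolation=3)
cv2.imwrite('pics/c1.png',out)
```

```text
knobtop tri [0.411 0.226 0.041] S [0.417 0.223 0.048] D [0.409 0.23  0.048]
lid tri [0.411 0.228 0.01 ] S [0.411 0.228 0.01 ] D [0.41  0.227 0.01 ]
rim tri [0.599 0.246 0.07 ] S [0.603 0.245 0.075] D [0.596 0.248 0.075]
router tri [ 0.639 -0.234  0.015] S [ 0.647 -0.234  0.034] D [ 0.631 -0.213  0.034]
clip tri [ 0.419 -0.246  0.004] S [ 0.422 -0.246  0.01 ] D [ 0.418 -0.239  0.01 ]
bank tri [0.73  0.15  0.096] S [0.731 0.148 0.1  ] D [0.728 0.154 0.1  ]
bowls tri [ 0.752 -0.01   0.083] S [ 0.754 -0.012  0.09 ] D [ 0.749 -0.002  0.09 ]
headtip tri [0.669 0.035 0.192] S [0.674 0.04  0.19 ] D [0.666 0.027 0.19 ]
headstart tri [0.595 0.021 0.134] S [0.588 0.019 0.13 ] D [0.601 0.022 0.13 ]
```

View pics/c1.png

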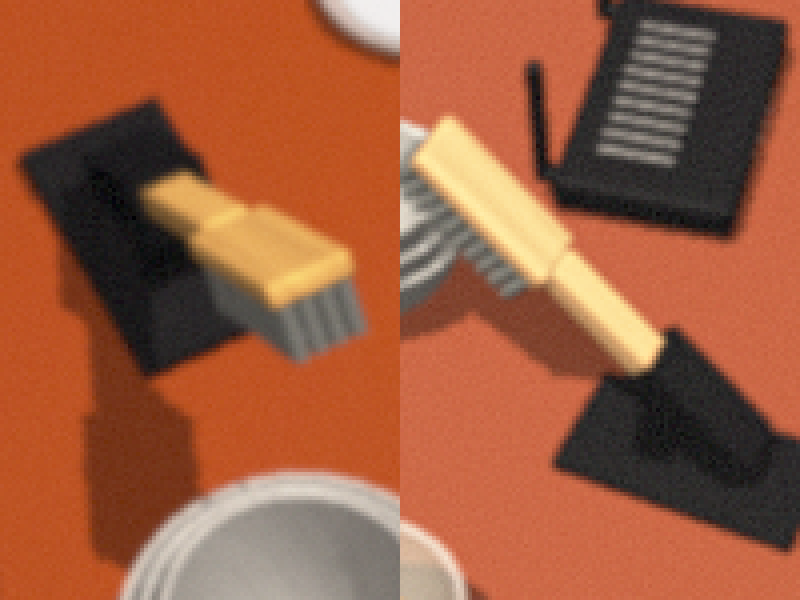

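The crops show the brush pointing roughly along +x, with its head end close to the bowls but above them. The sleeve is clear. I'll move to a wrist view above the lid and dish.

Request:
{"method": "carry_out", "body": {
  "moves": [100,1.7,3.9,0,0,100,1.7,3.9,0,0,100,1.7,3.9,0,0,100,1.7,3.9,0,0,100,1.7,3.9,0,0,100,1.7,3.9,0,0,100,1.7,3.9,0,0,100,1.7,3.9,0,0,100,1.7,3.9,0,0,100,1.7,3.9,0,0]
}}

```text
clock: 1.15
position: [0.3262, -0.1617, 0.2313]
ee_rot: [0.0, 0.991, 0.137, 0.0]
contact_force: [0.5, -0.1, -0.8]
width: 0.0856
```

Request:
{"method": "carry_out", "body": {
  "moves": [100,1.7,3.9,0.3,0,100,1.7,3.9,0.3,0,100,1.7,3.9,0.3,0,100,1.7,3.9,0.3,0,100,1.7,3.9,0.3,0,100,1.7,3.9,0.3,0,100,1.7,3.9,0.3,0,100,1.7,3.9,0.3,0,100,1.7,3.9,0,0,100,1.7,3.9,0,0]
}}

```text
clock: 2.15
position: [0.4963, 0.2283, 0.2552]
ee_rot: [0.0, 0.991, 0.137, -0.0]
contact_force: [-0.4, -0.5, 0.4]
width: 0.0855
```

Run:
```python
from h import *
C,im=snap('wrist','w1.png'); s=manip.get_state(); print(s['position'],s['ee_rot'],s['qpos'])
for p in [(.411,.227,.048),(.411,.227,.012),(.599,.246,.075)]: print(proj(C,p))
```

```text
[0.49943743 0.23460716 0.25465275] [-0.00334252  0.99037403  0.1383623   0.00199528] [0.30910751 0.22533367 1.51711135 0.00600554 1.3940849  1.60124571]
[298.03299623 277.91362188]
[299.80419757 263.94725756]
[333.33978633  79.32895044]
```

View pics/w1.png

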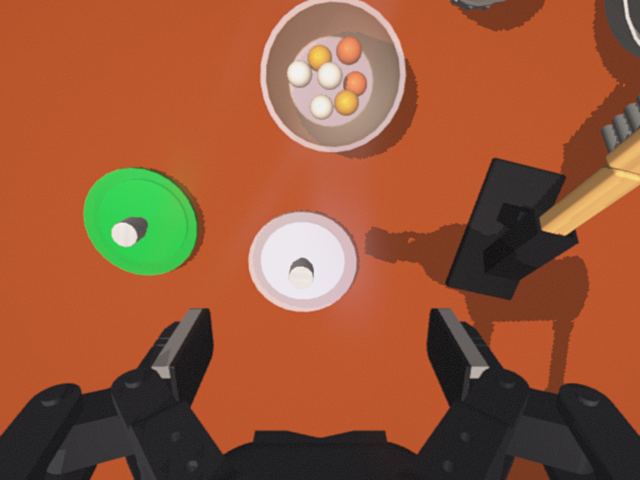

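The wrist view shows the lid disc centred near (303,261) with the knob top at (301,283), and the dish rim centred near (333,76). The predictions agree. I'll take a still picture and fit ellipses.

```bash
cat >> h.py <<'E'
def ell(im,box):
    x0,y0,x1,y1=box; s=cv2.cvtColor(im,cv2.COLOR_RGB2HSV)[y0:y1,x0:x1]
    m=((s[...,1]<110)&(s[...,2]>90)).astype(np.uint8)
    c=max(cv2.findContours(m,cv2.RETR_EXTERNAL,cv2.CHAIN_APPROX_NONE)[0],key=cv2.contourArea)
    h=cv2.convexHull(c); pts=h[:,0]+[x0,y0]; pts=pts[(pts[:,1]>2)]
    e=cv2.fitEllipse(c+np.array([x0,y0])); return e,pts
def circ(C,pts,z):
    P=np.array([onz(C,u,v,z)[:2] for u,v in pts]); A=np.c_[2*P,np.ones(len(P))]
    s=np.linalg.lstsq(A,(P**2).sum(1),rcond=None)[0]; r=np.sqrt(s[2]+s[0]**2+s[1]**2)
    return s[:2].round(4),r.round(4),np.abs(np.hypot(*(P-s[:2]).T)-r).max().round(4)
E
python3 - <<'E'
from h import *
manip.get_image('wrist');manip.get_image('wrist')
C,im=snap('wrist','w2.png'); s=manip.get_state(); print(s['position'],s['ee_rot'],s['qd'].round(3))
e,p=ell(im,(235,195,375,315)); print('lid',e,circ(C,p,.012))
e,p=ell(im,(250,0,415,160)); print('rim',e,circ(C,p,.075))
for n in((301,283),): print('knob',onz(C,*n,.048))
E
```

```text
[0.49566693 0.22700069 0.25447729] [ 4.84684648e-04  9.90446585e-01  1.37892483e-01 -9.94993313e-04] [-0.03  -0.024  0.026 -0.008  0.007 -0.002]
lid ((302.56195068359375, 260.93634033203125), (100.33853149414062, 108.93826293945312), 92.72047424316406) (array([0.4127, 0.2242]), np.float64(0.0607), np.float64(0.0006))
rim ((333.29180908203125, 74.00434112548828), (145.99459838867188, 154.9163818359375), 3.4109463691711426) (array([0.5996, 0.2468]), np.float64(0.0577), np.float64(0.0004))
knob [0.40646669 0.22257723 0.048     ]
```

Request:
{"method": "carry_out", "body": {
  "moves": [100,-2.1,-0.05,-2,0,100,-2.1,-0.05,-2,0,100,-2.1,-0.05,-2,0,100,-2.1,-0.1,-2,0,100,0,0,-3.5,0,100,0,0,-3.5,0,100,0,0,-3.5,0,100,0,0,-2.5,0,100,0,0,-1.6,0,100,0,0,-1,0]
}}

```text
clock: 3.35
position: [0.4108, 0.2224, 0.0183]
ee_rot: [0.0, 0.991, 0.136, -0.001]
contact_force: [0.3, 0.3, -0.2]
width: 0.085
```

Request:
{"method": "carry_out", "body": {
  "moves": [100,0,0,0,0,0,0,0,0,0,0,0,0,0,0,0,0,0,0,0,0,0,0,0,0,0,0,0,0,0,0,0,0,0,0,0,0,0,0,0,0,0,0,0,0,0,0,0,0,0],
  "squeeze": 40
}}

```text
clock: 4.35
position: [0.4124, 0.2243, 0.0201]
ee_rot: [-0.0, 0.991, 0.137, 0.001]
contact_force: [-1.5, 0.1, 7.0]
width: 0.0249
```

Request:
{"method": "carry_out", "body": {
  "moves": [0,0,0,0.5,0,0,0,0,1,0,0,0,0,2,0,0,0,0,2,0,0,0,0,2,0,0,0,0,2,0,0,0,0,1.5,0,0,0,0,1,0,0,0.7,0.06,0,0,0,1,0.1,0,0]
}}

```text
clock: 5.35
position: [0.4289, 0.2255, 0.1391]
ee_rot: [0.0, 0.991, 0.137, -0.0]
contact_force: [0.8, -0.2, -2.1]
width: 0.0244
```

Request:
{"method": "carry_out", "body": {
  "moves": [0,2,0.25,0,0,0,2,0.25,0,0,0,2,0.25,0,0,0,2,0.25,0,0,0,2,0.25,0,0,0,2,0.25,0,0,0,2,0.25,0,0,0,2,0.25,0,0,0,1,0.1,0,0,0,0,0,0,0]
}}

```text
clock: 6.35
position: [0.6003, 0.2464, 0.1377]
ee_rot: [0.0, 0.991, 0.137, -0.001]
contact_force: [-0.9, -0.4, -2.6]
width: 0.0246
```

Run:
```python
from h import *
manip.get_image('wrist');manip.get_image('wrist')
C,im=snap('wrist','w3.png'); s=manip.get_state(); print(s['position'],s['ee_rot'],s['width'],s['contact_force'])
a,A=snap('scene','s3.png'); b,B=snap('side','d3.png')
o=np.zeros((480,640+240,3),np.uint8); o[:,:640]=im; o[:240,640:]=cv2.resize(A[170:290,330:450],(240,240)); o[240:,640:]=cv2.resize(B[230:350,215:335],(240,240))
cv2.imwrite('pics/m3.png',cv2.resize(o,(800,436))[:,:,::-1])
print('lid px',proj(C,np.array(s['position'])+[0,0,-.019-.024]))
```

```text
[0.59778698 0.24639539 0.13860066] [ 1.71952909e-04  9.90570982e-01  1.36994462e-01 -1.27197981e-03] 0.0247783988677887 [ 0.8761709   0.06011765 -2.7847303 ]
lid px [319.11443165 270.45607227]
```

View pics/m3.png

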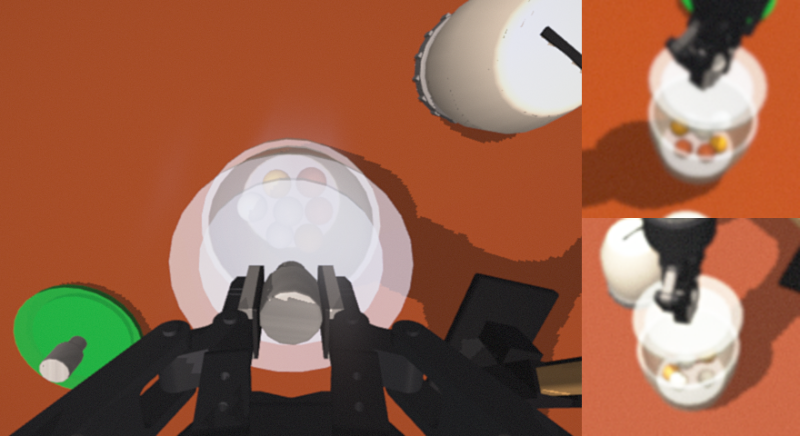

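The lid hangs level from the knob over the dish, and the rim is just visible below it. I'll lower it gently.

Request:
{"method": "carry_out", "body": {
  "moves": [0,0,0,-0.6,0,0,0,0,-0.7,0,0,0,0,-0.7,0,0,0,0,-0.6,0,0,0,0,-0.5,0,0,0,0,-0.4,0,0,0,0,-0.3,0,0,0,0,-0.3,0,0,0,0,-0.2,0,0,0,0,-0.2,0]
}}

```text
clock: 7.6
position: [0.5992, 0.2467, 0.0943]
ee_rot: [0.0, 0.991, 0.137, 0.0]
contact_force: [-0.6, -0.7, -2.2]
width: 0.0248
```

Request:
{"method": "carry_out", "body": {
  "moves": [0,0,0,-0.06,0,0,0,0,-0.06,0,0,0,0,-0.06,0,0,0,0,-0.06,0,0,0,0,-0.06,0,0,0,0,-0.06,0,0,0,0,-0.06,0,0,0,0,-0.06,0,0,0,0,-0.06,0,0,0,0,-0.06,0]
}}

```text
clock: 8.6
position: [0.5991, 0.2467, 0.0895]
ee_rot: [0.0, 0.991, 0.137, 0.0]
contact_force: [-2.4, -1.7, 7.0]
width: 0.0246
```

Request:
{"method": "carry_out", "body": {
  "moves": [0,0,0,0,0,40,0,0,0,0,60,0,0,0,0,60,0,0,0,0,60,0,0,0,0,60,0,0,0,0,60,0,0,0.5,0,60,0,0,2,0,60,0,0,4,0,60,0,0,5,0]
}}

```text
clock: 9.6
position: [0.5977, 0.2462, 0.2027]
ee_rot: [0.0, 0.991, 0.137, -0.002]
contact_force: [1.5, -0.4, 0.8]
width: 0.0516
```

Request:
{"method": "carry_out", "body": {
  "moves": [60,-1,-1,3,0,60,-2,-2,3,0,60,-2,-2,1,0,60,-2,-2,0,0,60,-2,-2,0,0,60,-1,-2,0,0,60,0,-1.5,0,0,60,0,0,0,0,60,0,0,0,0,60,0,0,0,0]
}}

```text
clock: 10.6
position: [0.4998, 0.1223, 0.2732]
ee_rot: [-0.0, 0.991, 0.137, 0.0]
contact_force: [-0.1, 0.5, -0.2]
width: 0.0513
```

Run:
```python
from h import *
C,im=snap('wrist','w4.png'); s=manip.get_state(); print(s['position'],s['ee_rot'],s['width'],s['contact_force'])
a,A=snap('scene','s4.png'); b,B=snap('side','d4.png')
o=np.zeros((480,640+240,3),np.uint8); o[:,:640]=im; o[:240,640:]=cv2.resize(A[170:290,330:450],(240,240)); o[240:,640:]=cv2.resize(B[230:350,215:335],(240,240))
cv2.imwrite('pics/m4.png',cv2.resize(o,(800,436))[:,:,::-1])
```

```text
[0.49963857 0.12231654 0.27306162] [-2.00756890e-04  9.90537851e-01  1.37239636e-01 -8.75302458e-05] 0.05104677967452638 [-0.24247068 -0.16130063  0.02234821]
```

View pics/m4.png

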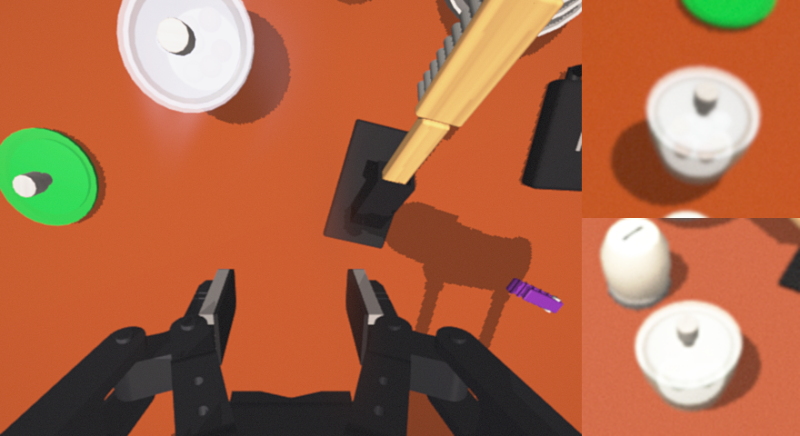

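The lid sits level and centred on the dish. In the wrist view the foot's left corners are at full-resolution pixels (394,132) and (356,260). The handle leaves the sleeve at about (437,198) and meets the head at about (478,132).

```bash
cat >> h.py <<'E'
def wood(im):
    s=cv2.cvtColor(im,cv2.COLOR_RGB2HSV); m=((s[...,0]>11)&(s[...,0]<28)&(s[...,1]>60)&(s[...,2]>130)).astype(np.uint8)
    m=cv2.morphologyEx(m,cv2.MORPH_OPEN,np.ones((3,3)))
    n,l,st,_=cv2.connectedComponentsWithStats(m); k=1+np.argmax(st[1:,4]); return (l==k)
E
python3 - <<'E'
from h import *
st=manip.get_state(); C=cam('wrist',st); im=cv2.imread('pics/w4.png')[:,:,::-1]
k=1/.909
for z in (0,.008):
    P=[onz(C,u*k,v*k,z)[:2] for u,v in [(358,120),(415,130),(385,248),(324,236)]]
    print(z,np.round(P,4).tolist(),'long dir',np.arctan2(*(P[0]-P[3])[::-1]).round(3),np.arctan2(*(P[1]-P[2])[::-1]).round(3),'short',np.arctan2(*(P[0]-P[1])[::-1]).round(3), np.linalg.norm(P[0]-P[3]),np.linalg.norm(P[0]-P[1]))
m=wood(im); print(m.sum())
for v in range(100,205,6):
    x=np.where(m[v])[0]; print(v,(x.min(),x.max()) if len(x) else None,end=' ')
cs=[]
for n,f in(('scene','s4.png'),('side','d4.png')):
    i=cv2.imread('pics/'+f)[:,:,::-1]; mm=wood(i); c=max(cv2.findContours(mm.astype(np.uint8),0,2)[0],key=cv2.contourArea)
    print('\n',n,mm.sum(),cv2.approxPolyDP(c,2,True)[:,0].tolist())
E
```

```text
0 [[0.5761, 0.0619], [0.5837, -0.0068], [0.4307, -0.0273], [0.425, 0.0557]] long dir 0.041 0.134 short 1.681 0.15120879249190236 0.0691095107395926
0.008 [[0.5761, 0.0635], [0.5836, -0.0039], [0.4335, -0.024], [0.428, 0.0574]] long dir 0.041 0.134 short 1.681 0.14830013428273775 0.06778011750503699
13153
100 (np.int64(468), np.int64(539)) 106 (np.int64(464), np.int64(534)) 112 (np.int64(460), np.int64(529)) 118 (np.int64(457), np.int64(524)) 124 (np.int64(457), np.int64(519)) 130 (np.int64(464), np.int64(514)) 136 (np.int64(456), np.int64(509)) 142 (np.int64(452), np.int64(494)) 148 (np.int64(448), np.int64(489)) 154 (np.int64(444), np.int64(484)) 160 (np.int64(440), np.int64(479)) 166 (np.int64(436), np.int64(475)) 172 (np.int64(432), np.int64(470)) 178 (np.int64(428), np.int64(465)) 184 (np.int64(424), np.int64(460)) 190 (np.int64(421), np.int64(456)) 196 (np.int64(421), np.int64(450)) 202 (np.int64(443), np.int64(445)) 
 scene 11573 [[0, 0], [0, 79], [135, 41], [138, 31], [144, 25], [159, 19], [181, 20], [193, 28], [197, 38], [195, 61], [189, 66], [191, 72], [220, 62], [226, 57], [227, 50], [224, 48], [222, 36], [209, 19], [215, 15], [222, 18], [224, 0]]

 side 6150 [[319, 51], [314, 51], [312, 56], [297, 68], [298, 73], [294, 77], [288, 76], [261, 106], [248, 115], [239, 125], [237, 132], [232, 131], [224, 143], [218, 145], [170, 193], [172, 197], [165, 198], [159, 204], [156, 213], [153, 210], [138, 225], [137, 231], [133, 229], [119, 242], [116, 251], [112, 250], [61, 300], [61, 304], [55, 306], [50, 314], [17, 344], [16, 353], [10, 351], [0, 361], [0, 385], [8, 378], [7, 372], [15, 371], [15, 368], [23, 363], [24, 357], [32, 353], [59, 326], [59, 323], [77, 307], [76, 303], [82, 302], [83, 298], [87, 297], [180, 202], [179, 199], [184, 198], [321, 58]]
```

Request:
{"method": "carry_out", "body": {
  "moves": [60,0.5,-1.5,0,-0.05,60,0.5,-2,0,-0.05,60,0.5,-2,0,-0.05,60,0.5,-2,0,-0.03,60,0.5,-1.5,0,0,60,0.5,-0.5,0,0,60,0,0,0,0,60,0,0,0,0,60,0,0,0,0,60,0,0,0,0]
}}

```text
clock: 11.75
position: [0.5288, 0.0273, 0.2734]
ee_rot: [-0.0, 0.999, 0.048, -0.0]
contact_force: [0.3, 0.6, -0.1]
width: 0.0515
```

Run:
```python
from h import *
C,im=snap('wrist','w5.png'); s=manip.get_state(); print(s['position'],s['ee_rot'])
m=wood(im)
for v in range(0,300,10):
    x=np.where(m[v])[0]; print(v,(x.min(),x.max()) if len(x) else None,end=' ')
print(proj(C,(.57,.027,.105)))
cv2.imwrite('pics/c5.png',cv2.resize(im[0:320,200:520],(600,600),interpolation=2)[:,:,::-1])
```

```text
[0.528798   0.02724148 0.27339059] [-4.66915505e-05  9.98854638e-01  4.78477746e-02 -1.55088201e-05]
0 (np.int64(303), np.int64(379)) 10 (np.int64(303), np.int64(378)) 20 (np.int64(303), np.int64(375)) 30 (np.int64(303), np.int64(374)) 40 (np.int64(303), np.int64(372)) 50 (np.int64(303), np.int64(370)) 60 (np.int64(303), np.int64(369)) 70 (np.int64(303), np.int64(367)) 80 (np.int64(303), np.int64(365)) 90 (np.int64(303), np.int64(364)) 100 (np.int64(303), np.int64(362)) 110 (np.int64(303), np.int64(361)) 120 (np.int64(303), np.int64(359)) 130 (np.int64(304), np.int64(357)) 140 (np.int64(313), np.int64(345)) 150 (np.int64(312), np.int64(344)) 160 (np.int64(312), np.int64(342)) 170 (np.int64(312), np.int64(341)) 180 (np.int64(312), np.int64(339)) 190 (np.int64(311), np.int64(338)) 200 (np.int64(311), np.int64(337)) 210 None 220 None 230 None 240 None 250 None 260 None 270 None 280 None 290 None [324.97300728 161.01215856]
```

View pics/c5.png

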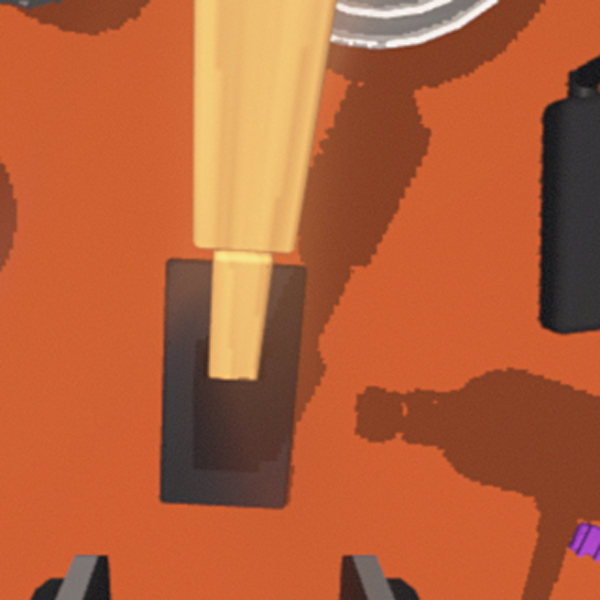

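The view shows the handle in line with the image: its mouth is at about v=202, u 311–337, and the head starts at about v=140, u 313–345. The foot corners are at (289,138), (363,142), (286,267) and (354,271).

Run:
```python
from h import *
C=cam('wrist')
for z in(.004,.008):
    P=[onz(C,u,v,z)[:2] for u,v in [(289,137.6),(362.7,142.4),(353.6,271),(285.9,267.2)]]
    f=lambda a,b:np.arctan2(*(b-a)[::-1]).round(3)
    print(z,np.round(P,4).tolist(),f(P[3],P[0]),f(P[2],P[1]),f(P[1],P[0])-1.571,f(P[2],P[3])-1.571,[np.linalg.norm(P[i]-P[i-1]).round(4) for i in range(4)])
    c=np.mean(P,0); print('centre',c)
c40,s40=np.cos(.698),np.sin(.698)
for v,l,r,z in [(202,311,337,.0793+.008*c40),(145,312.8,345.3,.1275-.002+.008*c40)]:
    a=onz(C,l-.5,v,z);b=onz(C,r+.5,v,z);print(v,a.round(4),b.round(4),((a+b)/2).round(4),np.linalg.norm(a-b))
for v,l,r,z in [(130,303,358,.130+.006*c40),(60,303,369.5,.175)]:
    a=onz(C,l-.5,v,z);b=onz(C,r+.5,v,z);print(v,((a+b)/2).round(4),np.linalg.norm(a-b))
```

```text
0.004 [[0.5773, 0.0648], [0.5799, -0.0138], [0.4303, -0.0229], [0.4275, 0.0579]] 0.046 0.061 0.03300000000000014 0.03500000000000014 [np.float64(0.15), np.float64(0.0786), np.float64(0.1498), np.float64(0.0808)]
centre [0.50373174 0.02151084]
0.008 [[0.5776, 0.0645], [0.5802, -0.0133], [0.4321, -0.0223], [0.4292, 0.0577]] 0.046 0.061 0.03300000000000014 0.03500000000000014 [np.float64(0.1485), np.float64(0.0778), np.float64(0.1484), np.float64(0.08)]
centre [0.50478051 0.02164198]
202 [0.5298 0.0357 0.0854] [0.5321 0.0115 0.0854] [0.5309 0.0236 0.0854] 0.02430464502280265
145 [0.5843 0.0381 0.1316] [0.5867 0.0135 0.1316] [0.5855 0.0258 0.1316] 0.024710949728568923
130 [0.5964 0.0259 0.1346] 0.04037186214682103
60 [0.6382 0.0281 0.175 ] 0.03940951525594735
```

Request:
{"method": "carry_out", "body": {
  "moves": [60,1.3,-0.1,0,-0.026,60,1.3,-0.1,0,-0.026,60,1.3,-0.06,-1,0,60,0,0,-3,0,60,0,0,-4,0,60,0,0,-3,0,60,0,0,-3,0,60,0,0,-2,0,60,0,0,-1.7,0,60,0,0,-1,0]
}}

```text
clock: 12.8
position: [0.5677, 0.024, 0.0837]
ee_rot: [-0.0, 1.0, 0.021, -0.002]
contact_force: [-0.0, 0.1, 0.3]
width: 0.0509
```

Run:
```python
from h import *
C,im=snap('wrist','w6.png'); s=manip.get_state(); print(s['position'],s['ee_rot'],s['contact_force'])
b,B=snap('side','d6.png')
o=np.zeros((480,640+160,3),np.uint8); o[:,:640]=im; o[:480,640:]=cv2.resize(B[150:300,315:365],(160,480))
cv2.imwrite('pics/m6.png',o[:,:,::-1])
```

```text
[0.56703395 0.02404188 0.08284129] [-2.14239511e-04  9.99770340e-01  2.12794699e-02 -2.53109849e-03] [-0.7804955   0.00590563 -0.19683295]
```

View pics/m6.png

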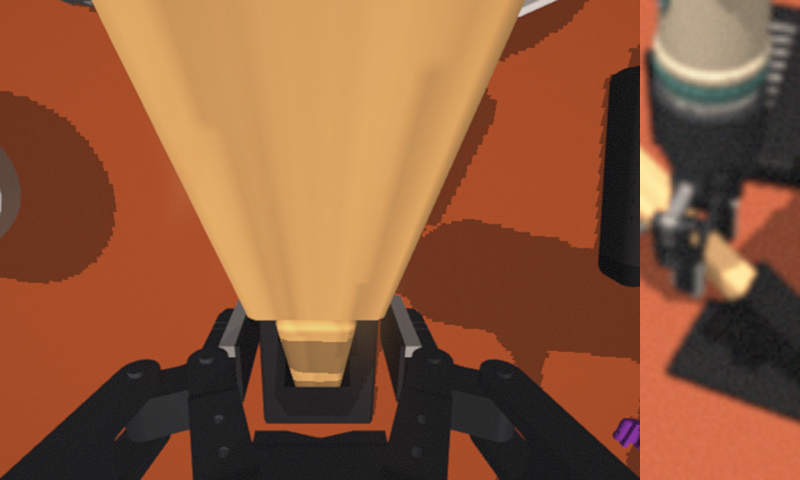

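The handle is centred between the open pads, with the sleeve mouth just behind them. I'll grip it.

Request:
{"method": "carry_out", "body": {
  "moves": [0,0,0,0,0,0,0,0,0,0,0,0,0,0,0,0,0,0,0,0,0,0,0,0,0,0,0,0,0,0,0,0,0,0,0,0,0,0,0,0,0,0,0,0,0,0,0,0,0,0],
  "squeeze": 45
}}

```text
clock: 13.9
position: [0.569, 0.024, 0.0873]
ee_rot: [0.0, 1.0, 0.021, 0.001]
contact_force: [1.5, 0.0, 5.3]
width: 0.0232
```

Request:
{"method": "carry_out", "body": {
  "moves": [0,0.38,0.02,0.32,0,0,0.77,0.03,0.64,0,0,0.77,0.03,0.64,0,0,0.77,0.03,0.64,0,0,0.77,0.03,0.64,0,0,0.77,0.03,0.64,0,0,0.77,0.03,0.64,0,0,0.77,0.03,0.64,0,0,0.77,0.03,0.64,0,0,0.77,0.03,0.64,0]
}}

```text
clock: 14.9
position: [0.6415, 0.027, 0.1476]
ee_rot: [0.0, 1.0, 0.021, -0.0]
contact_force: [-3.3, -0.1, -0.6]
width: 0.0235
```

Request:
{"method": "carry_out", "body": {
  "moves": [0,0.77,0.03,0.64,0,0,0.77,0.03,0.64,0,0,0.77,0.03,0.64,0,0,0.4,0.02,1,0,0,0,0,1.5,0,0,0,0,1.5,0,0,0,0,1.5,0,0,0,0,1.5,0,0,0,0,1,0,0,0,0,0,0]
}}

```text
clock: 15.9
position: [0.67, 0.028, 0.2487]
ee_rot: [0.0, 1.0, 0.021, 0.003]
contact_force: [0.7, 0.5, -0.1]
width: 0.0232
```

Run:
```python
from h import *
manip.get_image('wrist')
s=manip.get_state(); print(s['position'],s['ee_rot'],s['contact_force'],s['moment'],s['width'])
a,A=snap('scene','s7.png');b,B=snap('side','d7.png')
o=np.hstack([A[80:380,170:370],B[60:360,200:400]])
cv2.imwrite('pics/m7.png',cv2.resize(o,(800,600),interpolation=2)[:,:,::-1])
```

```text
[0.66923445 0.02804923 0.24732817] [1.11569803e-04 9.99769498e-01 2.14165838e-02 1.50613292e-03] [-0.82114343 -0.61034017 -0.69457858] [ 0.00704407  0.01504219 -0.01347053] 0.02369162013081963
```

View pics/m7.png

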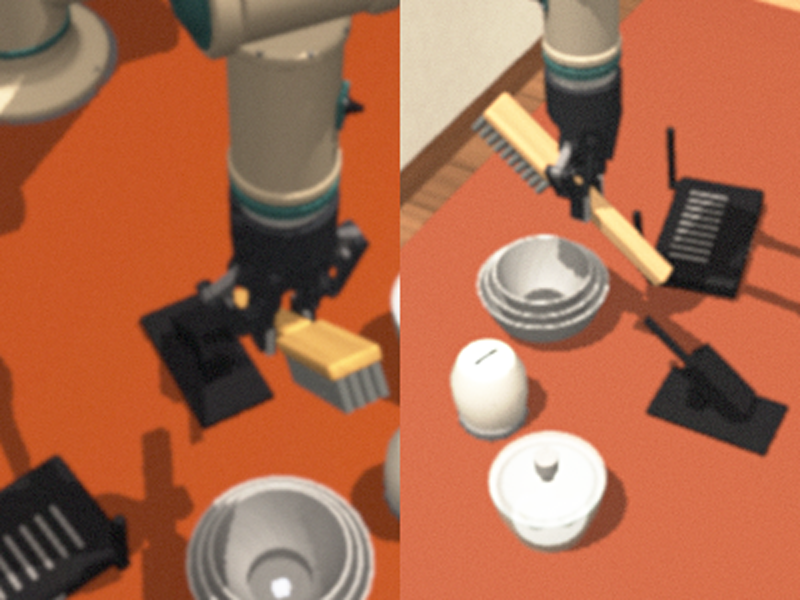

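The brush hangs at about 40° with the tail down and is clear of the holder. The tongue tip is visible at side-view pixel (324,220).

The tool can't tilt, so I'll level the brush by pivoting it in the grip. I'll press the tail down on the fixed tongue tip with the brush yawed to 120°, which keeps the head away from the bowls and dish.

Request:
{"method": "carry_out", "body": {
  "moves": [0,-0.8,0.45,0,0.146,0,-0.8,0.45,0,0.146,0,-0.8,0.45,0,0.146,0,-0.8,0.45,0,0.146,0,-0.8,0.45,0,0.146,0,-0.8,0.45,0,0.146,0,-0.8,0.45,0,0.146,0,-0.8,0.45,0,0.146,0,-0.8,0.45,0,0.146,0,-0.8,0.45,0,0.146]
}}

```text
clock: 17.05
position: [0.5875, 0.0732, 0.2452]
ee_rot: [-0.001, 0.729, 0.685, -0.001]
contact_force: [-0.2, 0.2, -0.3]
width: 0.0234
```

Request:
{"method": "carry_out", "body": {
  "moves": [0,-0.8,0.45,0,0.146,0,-0.8,0.45,0,0.146,0,-0.8,0.45,0,0.146,0,-0.8,0.45,0,0.153,0,0,0,-1,0,0,0,0,-1.5,0,0,0,0,-1.5,0,0,0,0,-1.2,0,0,0,0,-0.5,0,0,0,0,0,0]
}}

```text
out of range: row 4 has 0.153, outside -0.15 to 0.15
```

Run:
```python
from h import *
manip.get_image('side')
s=manip.get_state(); print(s['position'],s['ee_rot'],s['qpos'].round(2),s['contact_force'],s['moment'],s['width'])
a,A=snap('scene','s8.png');b,B=snap('side','d8.png');w,W=snap('wrist','w8.png')
print('tip from side ray',onz(b,324,220,.1175))
# router dark mask side & scene initial
for n,f,box in(('scene','s4.png',(90,290,250,440)),('side','d4.png',(310,110,400,220))):
    im=cv2.imread('pics/'+f); x0,y0,x1,y1=box; C=cam(n)
    m=(im[y0:y1,x0:x1].max(2)<75).astype(np.uint8); m=cv2.morphologyEx(m,cv2.MORPH_CLOSE,np.ones((5,5)));m=cv2.morphologyEx(m,cv2.MORPH_OPEN,np.ones((7,7)))
    c=max(cv2.findContours(m,0,2)[0],key=cv2.contourArea); p=cv2.approxPolyDP(c,4,True)[:,0]+[x0,y0]
    print(n,[(tuple(q.tolist()),onz(C,*q,.034)[:2].round(3).tolist()) for q in p])
o=np.hstack([cv2.resize(A[60:360,200:400],(400,600)),cv2.resize(B[110:310,260:393],(400,600))])
cv2.imwrite('pics/m8.png',o[:,:,::-1])
```

```text
[0.58588123 0.07406459 0.24538018] [-0.00148126  0.72723294  0.68638847 -0.00095678] [0.01 0.29 1.44 0.   1.41 0.07] [-1.15200144  0.28586532 -0.86745193] [-0.01403541  0.10139774  0.02030915] 0.023272893847891038
tip from side ray [0.59059958 0.03162517 0.1175    ]
scene [((200, 310), [0.568, -0.15]), ((106, 367), [0.604, -0.336]), ((137, 421), [0.721, -0.315]), ((148, 422), [0.73, -0.299]), ((164, 401), [0.707, -0.264]), ((233, 362), [0.692, -0.133]), ((231, 339), [0.649, -0.12]), ((223, 339), [0.642, -0.133])]
side [((371, 146), [0.641, -0.359]), ((330, 146), [0.741, -0.305]), ((334, 169), [0.689, -0.223]), ((323, 197), [0.665, -0.113]), ((337, 204), [0.623, -0.107]), ((341, 219), [0.591, -0.064]), ((347, 219), [0.578, -0.071]), ((351, 206), [0.589, -0.117]), ((368, 205), [0.553, -0.14]), ((380, 164), [0.588, -0.3])]
```

Request:
{"method": "carry_out", "body": {
  "moves": [0,-0.8,0.45,0,0.146,0,-0.8,0.45,0,0.146,0,-0.8,0.45,0,0.146,0,-0.8,0.45,0,0.146,0,0,0,-1,0,0,0,0,-1.5,0,0,0,0,-1.5,0,0,0,0,-1.2,0,0,0,0,-0.5,0,0,0,0,0,0]
}}

```text
clock: 18.25
position: [0.556, 0.0908, 0.1882]
ee_rot: [-0.001, 0.504, 0.864, -0.001]
contact_force: [0.2, -0.4, -0.9]
width: 0.0234
```

Run:
```python
from h import *
manip.get_image('side')
s=manip.get_state(); print(s['position'],s['ee_rot'],s['contact_force'],s['moment'],s['width'])
a,A=snap('scene','s8.png');b,B=snap('side','d8.png');w,W=snap('wrist','w8.png')
o=np.hstack([cv2.resize(A[110:310,210:343],(400,600)),cv2.resize(B[140:340,270:403],(400,600))])
cv2.imwrite('pics/m8.png',o[:,:,::-1])
```

```text
[0.55649065 0.09086273 0.18902303] [-8.57244100e-05  5.03853735e-01  8.63788978e-01 -8.62581555e-05] [-1.10291621  0.1898177  -1.53842286] [-0.04515736 -0.06597993 -0.0247627 ] 0.023261412098366328
```

View pics/m8.png

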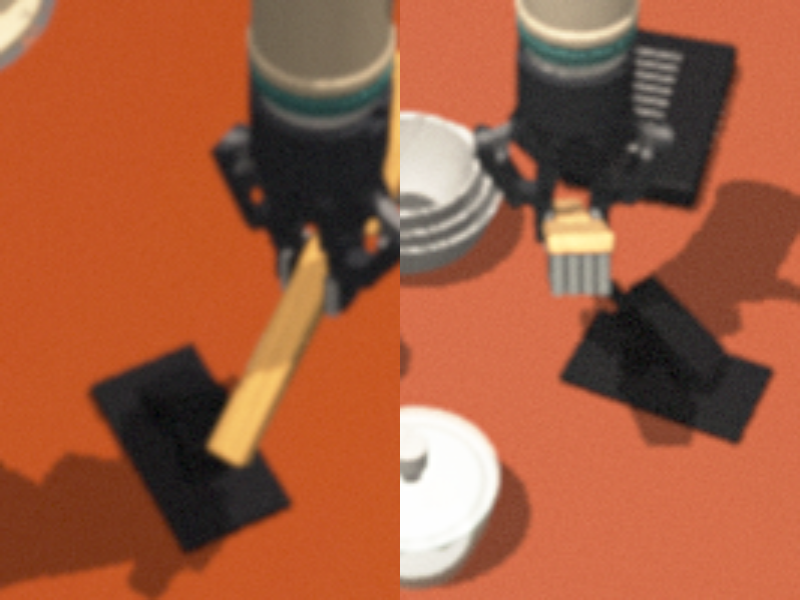

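The tail end is over the tongue tip, at about scene pixel (286,262), and the head is up and clear on the other side. I'll lower it onto the tip.

Request:
{"method": "carry_out", "body": {
  "moves": [0,0,0,-0.5,0,0,0,0,-0.5,0,0,0,0,-0.5,0,0,0,0,-0.5,0,0,0,0,-0.5,0,0,0,0,-0.5,0,0,0,0,-0.5,0,0,0,0,-0.5,0,0,0,0,-0.5,0,0,0,0,-0.5,0]
}}

```text
clock: 19.45
position: [0.5561, 0.0913, 0.1389]
ee_rot: [-0.0, 0.503, 0.864, 0.0]
contact_force: [0.0, -0.1, 4.2]
width: 0.0233
```

```bash
cat >> h.py <<'E'
def tilt():
    s=manip.get_state(); print(s['position'].round(4),s['contact_force'].round(1),s['moment'].round(2),s['width'].round(4))
    q=s['ee_rot']; yaw=2*np.arctan2(q[2],q[1]); g=np.array(s['position'])+[0,0,.0185]
    h=np.array([np.cos(yaw),np.sin(yaw),0]); 
    for n in('scene','side'):
        C,im=snap(n,'t_%s_%d.png'%(n,s['clock']*100)); o=proj(C,g).astype(int); 
        x0,y0=max(o[0]-80,0),max(o[1]-80,0); m=np.zeros((480,640),np.uint8); m[y0:o[1]+80,x0:o[0]+80]=1
        sv=cv2.cvtColor(im,cv2.COLOR_RGB2HSV); m&=((sv[...,0]>13)&(sv[...,0]<26)&(sv[...,1]>60)&(sv[...,2]>110)).astype(np.uint8)
        k,l,stt,ce=cv2.connectedComponentsWithStats(m)
        print(n,'grip px',o,[(stt[i].tolist(),ce[i].round(1).tolist()) for i in range(1,k) if stt[i,4]>40])
        for a in(0,10,20,40):
            ca,sa=np.cos(np.radians(a)),np.sin(np.radians(a)); X=h*ca+np.array([0,0,sa])
            print('  ',a,'tail',proj(C,g-.12*X).round(1),'headend',proj(C,g+.135*X).round(1))
E
python3 - <<'E'
from h import *
tilt()
E
```

```text
Traceback (most recent call last):
  File "h.py", line 40, in tilt
    s=manip.get_state(); print(s['position'].round(4),s['contact_force'].round(1),s['moment'].round(2),s['width'].round(4))
                                                                                                       ^^^^^^^^^^^^^^^^
AttributeError: 'float' object has no attribute 'round'
```

Request:
{"method": "carry_out", "body": {
  "moves": [0,0,0,-0.4,0,0,0,0,-0.4,0,0,0,0,-0.4,0,0,0,0,-0.4,0,0,0,0,-0.4,0,0,0,0,-0.4,0,0,0,0,-0.3,0,0,0,0,-0.2,0,0,0,0,-0.2,0,0,0,0,0,0]
}}

```text
clock: 20.45
position: [0.5559, 0.0913, 0.1079]
ee_rot: [-0.0, 0.503, 0.864, -0.0]
contact_force: [-1.5, 2.1, 4.1]
width: 0.0235
```

```bash
sed -i "s/,s\['width'\].round(4))/,s['width'])/" h.py
python3 - <<'E'
from h import *
tilt()
E
```

```text
[0.5559 0.0913 0.1079] [-1.5  2.1  4.1] [ 0.05 -0.05  0.03] 0.02345883263278882
scene grip px [314 230] [([294, 150, 45, 28, 1047], [316.4, 162.2]), ([335, 176, 27, 36, 592], [346.2, 192.5]), ([271, 219, 47, 60, 951], [295.4, 250.7])]
   0 tail [275.7 275.4] headend [353.5 184.4]
   10 tail [276.8 281. ] headend [353.6 177.1]
   20 tail [279.  284.8] headend [352.6 171. ]
   40 tail [286.3 287. ] headend [347.1 163.9]
side grip px [325 240] [([309, 160, 38, 29, 716], [328.1, 173.4]), ([318, 226, 23, 65, 698], [327.8, 261.0])]
   0 tail [323.4 201.3] headend [329.2 290.2]
   10 tail [323.3 208.4] headend [329.4 282.1]
   20 tail [323.2 216.2] headend [329.5 272.3]
   40 tail [323.4 233.3] headend [329.4 249.4]
```

Contact force stays around 4 N and the head is coming down as predicted. I'll lift clear and inspect the brush tilt and the router corners in one montage.

Request:
{"method": "carry_out", "body": {
  "moves": [0,0,0,1,0,0,0,0,2,0,0,0,0,2.5,0,0,0,0,2.5,0,0,0,0,2,0,0,0,0,1,0,0,0,0,0.5,0,0,0,0,0,0,0,0,0,0,0,0,0,0,0,0]
}}

```text
clock: 21.55
position: [0.5555, 0.091, 0.2221]
ee_rot: [-0.001, 0.503, 0.864, -0.001]
contact_force: [-0.1, 0.3, -1.2]
width: 0.0235
```

Run:
```python
from h import *
s=manip.get_state(); print(s['position'],s['ee_rot'],s['contact_force'],s['moment'])
A=cv2.imread('pics/s4.png');B=cv2.imread('pics/d4.png')
a,_=snap('scene','s9.png');b,_=snap('side','d9.png')
S=cv2.imread('pics/s9.png');D=cv2.imread('pics/d9.png')
g=np.array(s['position'])+[0,0,.0185]
def tile(im,x0,y0,w=133,h=100): print(x0,y0); return cv2.resize(im[y0:y0+h,x0:x0+w],(400,300),interpolation=cv2.INTER_CUBIC)
u=proj(a,g).astype(int);v=proj(b,g).astype(int)
A2=cv2.resize(A[300:435,100:280],(400,300),interpolation=2); 
o=np.vstack([np.hstack([A2,tile(B,295,120)]),np.hstack([tile(S,u[0]-66,u[1]-50),tile(D,v[0]-66,v[1]-40)])])
o=np.clip(o.astype(float)*1.4,0,255).astype(np.uint8)
cv2.imwrite('pics/m9.png',o)
```

```text
[0.55554916 0.09098074 0.2221015 ] [-9.76957180e-04  5.03273816e-01  8.64126199e-01 -6.51361815e-04] [-0.1163162   0.28474627 -1.1763066 ] [-0.00573713  0.05879281  0.02888279]
295 120
248 139
261 161
```

View pics/m9.png

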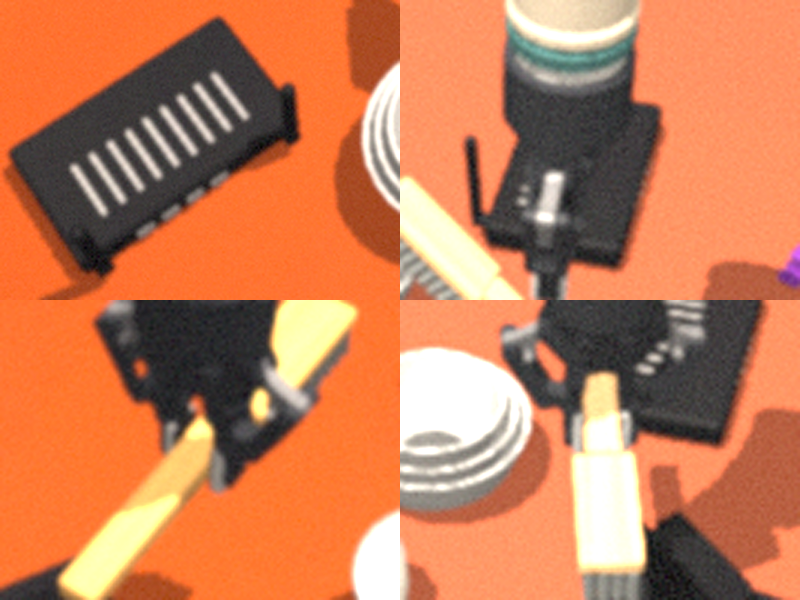

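The top tiles show the router's top edge corners (scene pixels (199,308) and (105,370)) with the slots centred at (171.6,364). The bottom tiles show the brush nearly level: the head's top face spans v=212 to 250.5 in the side view, and the tail end is near scene pixel (274.6,334).

Run:
```python
from h import *
from scipy.optimize import least_squares
S=cam('scene');D=cam('side')
for n,C,ps in(('scene',S,[(199,307.7),(105.4,369.8)]),('slots',S,[(171.6,364.1)]),('side',D,[(336.5,151.5),(381.3,155),(369,203.5),(324.5,195.5)])):
    P=[onz(C,*p,.034)[:2] for p in ps]; print(n,np.round(P,4).tolist())
    if n=='scene':
        d=P[0]-P[1]; y=d/np.linalg.norm(d); x=np.array([y[1],-y[0]]); print('len',np.linalg.norm(d),'yaw',np.arctan2(-y[0],y[1]),'centre',(P[0]+P[1])/2+.06*x)
    if n=='side':
        print('centre',np.mean(P,0),[np.linalg.norm(P[i]-P[i-1]).round(3) for i in range(4)]); d=P[2]-P[1]; print('yaw',np.arctan2(-d[0],d[1]))
s=manip.get_state(); q=s['ee_rot']; yaw=2*np.arctan2(q[2],q[1]); g0=np.array(s['position'])+[0,0,.0185]; h=np.array([np.cos(yaw),np.sin(yaw),0]); k=np.array([0,0,1.])
def pts(t,sl):
    X=h*np.cos(t)+k*np.sin(t); Z=-h*np.sin(t)+k*np.cos(t); g=g0+sl*X
    return [(D,g+.135*X+.006*Z,(331.8,250.6)),(D,g+.035*X+.006*Z,(329.3,212))]
f=lambda p:np.concatenate([proj(C,P)[1:]-m[1:] for C,P,m in pts(*p)])
r=least_squares(f,[0,0],x_scale=[.1,.01]); print('yaw',yaw,'tilt deg, slip',np.degrees(r.x[0]),r.x[1],r.fun)
for C,P,m in pts(*r.x): print(proj(C,P),m)
for t in(-5,0,5):
    t=np.radians(t);X=h*np.cos(t)+k*np.sin(t);Z=-h*np.sin(t)+k*np.cos(t); Y=np.cross(Z,X)
    print('tail corners',np.degrees(t),[proj(S,g0-.12*X+a*.012*Y+b*.008*Z).round(1).tolist() for a in(-1,1) for b in(-1,1)])
im=cv2.imread('pics/s9.png')[:,:,::-1]; sv=cv2.cvtColor(im,cv2.COLOR_RGB2HSV); m=((sv[...,0]>13)&(sv[...,0]<28)&(sv[...,1]>60)&(sv[...,2]>90)).astype(np.uint8)[270:345,255:325]
c=max(cv2.findContours(m,0,1)[0],key=cv2.contourArea); print('tail poly',(cv2.approxPolyDP(c,1.2,True)[:,0]+[255,270]).tolist())
```

```text
scene [[0.5629, -0.15], [0.6087, -0.3387]]
len 0.19414406606648105 yaw 0.23826794115878028 centre [ 0.64410277 -0.23018137]
slots [[0.6485, -0.2316]]
side [[0.7149, -0.2921], [0.6002, -0.336], [0.5527, -0.146], [0.6646, -0.1199]]
centre [ 0.63312402 -0.22352388] [np.float64(0.179), np.float64(0.123), np.float64(0.196), np.float64(0.115)]
yaw 0.24502380503646615
yaw 2.086827556293213 tilt deg, slip -0.25202624013520275 0.0008092336902280972 [ 0.00000000e+00 -2.84217094e-14]
[330.82078808 250.6       ] (331.8, 250.6)
[328.04030697 212.        ] (329.3, 212)
tail corners -5.0 [[278.5, 239.8], [278.6, 233.3], [266.4, 232.8], [266.4, 226.3]]
tail corners 0.0 [[278.8, 243.5], [278.4, 237.7], [266.8, 236.6], [266.3, 230.7]]
tail corners 5.0 [[279.5, 246.7], [278.6, 241.6], [267.6, 239.9], [266.6, 234.7]]Traceback (most recent call last):
  File "<stdin>", line 21, in <module>
ValueError: max() iterable argument is empty
```

Run:
```python
from h import *
im=cv2.imread('pics/s9.png')[:,:,::-1]; sv=cv2.cvtColor(im,cv2.COLOR_RGB2HSV); m=((sv[...,0]>13)&(sv[...,0]<28)&(sv[...,1]>60)&(sv[...,2]>90)).astype(np.uint8)[180:255,255:325]
c=max(cv2.findContours(m,0,1)[0],key=cv2.contourArea); print('tail poly',(cv2.approxPolyDP(c,1.,True)[:,0]+[255,180]).tolist())
```

```text
tail poly [[317, 180], [311, 180], [291, 206], [268, 229], [267, 234], [270, 238], [279, 242], [307, 207], [317, 197], [319, 183]]
```

The brush is level to within about 1–2°. The router centre is about (0.646, -0.231) with yaw 0.24. I'll move above it, staying high.

Request:
{"method": "carry_out", "body": {
  "moves": [0,0.4,-1.5,0,-0.02,0,0.8,-2.9,0,-0.02,0,0.8,-2.9,0,-0.02,0,0.8,-2.9,0,-0.02,0,0.8,-2.9,0,-0.02,0,0.8,-2.9,0,-0.02,0,0.8,-2.9,0,-0.02,0,0.8,-2.9,0,-0.02,0,0.8,-2.9,0,-0.02,0,0.8,-2.9,0,-0.02]
}}

```text
clock: 22.65
position: [0.6322, -0.1876, 0.223]
ee_rot: [0.0, 0.588, 0.809, -0.0]
contact_force: [0.2, -0.1, 0.2]
width: 0.0233
```

Request:
{"method": "carry_out", "body": {
  "moves": [0,0.8,-2.9,0,-0.02,0,0.8,-2.9,0,-0.02,0,0.8,-2.9,0,-0.02,0,0.7,-2.6,0,-0.016,0,0.3,-1.5,0,0,0,0,-0.1,0,0,0,0,0,0,0,0,0,0,0,0,0,0,0,0,0,0,0,0,0,0]
}}

```text
clock: 23.65
position: [0.6663, -0.3128, 0.2238]
ee_rot: [0.0, 0.617, 0.787, 0.0]
contact_force: [0.2, 0.2, -1.7]
width: 0.0232
```

Run:
```python
from h import *
s=manip.get_state(); print(s['position'],s['ee_rot'],s['width'],s['contact_force'],s['moment'])
C,W=snap('wrist','w10.png');a,A=snap('scene','s10.png');b,B=snap('side','d10.png')
g=np.array(s['position'])+[0,0,.0185]; u=proj(a,g).astype(int);v=proj(b,g).astype(int); print(u,v)
o=np.zeros((600,800,3),np.uint8)
o[:360,:480]=cv2.resize(W,(480,360))
o[360:,:320]=cv2.resize(A[290:410,90:250],(320,240)); o[360:,480:]=cv2.resize(B[80:200,270:430],(320,240))
cv2.imwrite('pics/m10.png',np.clip(o*1.3,0,255).astype(np.uint8)[:,:,::-1])
```

```text
[ 0.66625513 -0.31279405  0.22384971] [1.73313226e-04 6.16875347e-01 7.87060834e-01 1.36798394e-04] 0.02316729088255953 [ 0.19954714  0.23163316 -1.71074674] [ 0.01992411  0.01717272 -0.01988274]
[ 95 336] [360  86]
```

View pics/m10.png

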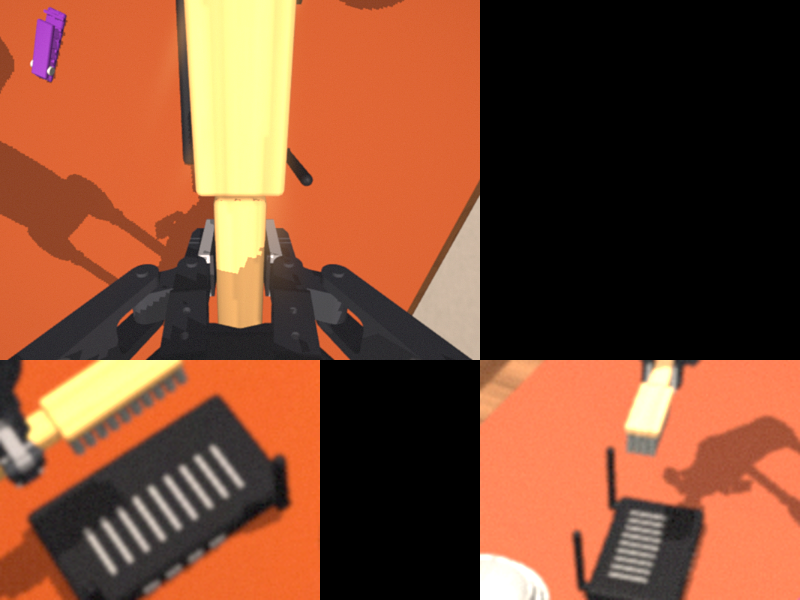

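In the wrist view the head lies over the router. The router's left edge ends near full-resolution pixel (249,217), and the near antenna's tip is near (409,240). I'll compare these with the predictions.

Run:
```python
from h import *
C=cam('wrist');S=cam('scene');D=cam('side')
c=np.array([.646,-.231]);r=.24;Rm=np.array([[np.cos(r),-np.sin(r)],[np.sin(r),np.cos(r)]])
P=lambda x,y,z:np.r_[c+Rm@[x,y],z]
for n,p in(('corner--top',P(-.06,-.1,.034)),('corner--bot',P(-.06,-.1,0)),('ant- top',P(.07,-.085,.118)),('ant+ top',P(.07,.085,.118))):
    print(n,*[proj(q,p).round(1) for q in(C,S,D)])
for x,y in((-.06,.1),(-.06,-.1),(.06,.1),(.06,-.1)): print('corner',x,y,proj(S,P(x,y,.034)).round(1),proj(D,P(x,y,.034)).round(1))
s=manip.get_state();q=s['ee_rot'];yaw=2*np.arctan2(q[2],q[1]);print('yaw',yaw)
g=np.array(s['position'])+[0,0,.0185];h=np.array([np.cos(yaw),np.sin(yaw),0]);k=np.array([0,0,1.])
im=cv2.imread('pics/w10.png')[:,:,::-1];sv=cv2.cvtColor(im,cv2.COLOR_RGB2HSV);m=(sv[...,0]>16)&(sv[...,0]<32)&(sv[...,1]>50)&(sv[...,2]>120)
for v in(5,60,120,180,240,255,262,300): x=np.where(m[v,200:450])[0]+200; print(v,x.min(),x.max(),x.max()-x.min()+1,end=' | ')
print()
for t in(-4,-2,0,2,4):
    t=np.radians(t);X=h*np.cos(t)+k*np.sin(t);Z=-h*np.sin(t)+k*np.cos(t);Y=np.cross(Z,X)
    f=lambda x,y,z:proj(C,g+x*X+y*Y+z*Z).round(1)
    a=[f(x,y,.006) for x in(.035,.105) for y in(.02,-.02)]; print(np.degrees(t),[i.tolist() for i in a],'widths',a[1][0]-a[0][0],a[3][0]-a[2][0],'handle edge',f(.035,.012,.008),f(.035,-.012,.008))
# antenna tip search
for n,f,b in(('scene','s10.png',(60,330,260,440)),('side','d10.png',(300,90,400,210))):
    i=cv2.imread('pics/'+f).max(2); x0,y0,x1,y1=b; mm=(i[y0:y1,x0:x1]<80).astype(np.uint8); cc=max(cv2.findContours(mm,0,1)[0],key=cv2.contourArea)
    print(n,(cv2.approxPolyDP(cc,1.5,True)[:,0]+[x0,y0]).tolist())
```

```text
corner--top [253.5 219. ] [103.7 372. ] [378.4 152.5]
corner--bot [259.1 209.4] [108.8 379.8] [377.4 162. ]
ant- top [419.5 232.6] [139.  404.9] [331.8 123.4]
ant+ top [446.1 -60.7] [229.4 341.2] [316.7 163.8]
corner -0.06 0.1 [200.2 307.8] [365.3 201.5]
corner -0.06 -0.1 [103.7 372. ] [378.4 152.5]
corner 0.06 0.1 [237.9 353.6] [318.9 193.6]
corner 0.06 -0.1 [139.2 424.7] [335.7 145.7]
yaw 1.8114750290061017
5 248 391 144 | 60 251 389 139 | 120 254 385 132 | 180 258 381 124 | 240 262 377 116 | 255 263 376 114 | 262 318 318 1 | 300 288 351 64 | 
-4.0 [[260.1, 252.1], [376.4, 252.1], [250.7, 26.6], [385.6, 26.7]] widths 116.29999999999995 134.90000000000003 handle edge [282.8 253.8] [353.7 253.9]
-2.0 [[259.6, 253.8], [376.9, 253.8], [248.5, 24.1], [387.7, 24.2]] widths 117.29999999999995 139.2 handle edge [282.5 255.8] [354.  255.8]
0.0 [[259.1, 255.6], [377.4, 255.7], [246.2, 21.9], [390.0, 22.0]] widths 118.29999999999995 143.8 handle edge [282.2 257.9] [354.3 257.9]
2.0 [[258.6, 257.6], [377.9, 257.7], [243.8, 20.2], [392.3, 20.3]] widths 119.29999999999995 148.5 handle edge [281.9 260.1] [354.6 260.2]
4.0 [[258.0, 259.8], [378.4, 259.8], [241.2, 18.9], [394.8, 19.0]] widths 120.39999999999998 153.60000000000002 handle edge [281.6 262.5] [354.9 262.5]
scene [[231, 339], [224, 340], [216, 330], [163, 330], [108, 365], [105, 371], [136, 421], [145, 424], [150, 420], [149, 416], [159, 409], [163, 402], [172, 400], [175, 394], [178, 392], [182, 393], [185, 387], [193, 385], [198, 378], [203, 378], [225, 363], [231, 364], [234, 361]]
side [[334, 125], [335, 153], [338, 157], [324, 192], [320, 187], [319, 167], [317, 167], [319, 192], [325, 201], [367, 208], [379, 168], [380, 156], [342, 149], [338, 151], [336, 149], [336, 127]]
```

Run:
```python
from h import *
from scipy.optimize import least_squares
C=cam('wrist');S=cam('scene');D=cam('side')
ob=[(C,(-.06,-.1,.034),(249,218)),(C,(.07,-.085,.116),(409,238)),(S,(-.06,-.1,.034),(105.2,370)),(S,(-.06,.1,.034),(198.5,308)),
(D,(.07,-.085,.118),(335,124.5)),(D,(.07,.085,.118),(318,166.5)),(D,(-.06,-.1,.034),(380,153.5)),(D,(.06,-.1,.034),(338,149))]
def f(p):
    c,s=np.cos(p[2]),np.sin(p[2])
    return np.concatenate([(proj(K,(p[0]+c*x-s*y,p[1]+s*x+c*y,z))-o)*(.5 if K is C else 1) for K,(x,y,z),o in ob])
r=least_squares(f,[.646,-.231,.24],loss='soft_l1');print(r.x,f(r.x).reshape(-1,2).round(1).tolist())
```

```text
[ 0.64220951 -0.23267875  0.2236407 ] [[-0.9, 0.3], [0.8, -1.9], [-3.0, -0.4], [1.0, -1.2], [-1.1, -1.2], [-0.1, -3.0], [0.5, -0.7], [-0.2, -3.4]]
```

Using (0.643, -0.232) with yaw 0.228, I'll make a small correction and descend.

Request:
{"method": "carry_out", "body": {
  "moves": [0,-0.2,-0.1,-0.5,-0.006,0,-0.2,-0.1,-1,-0.006,0,0,0,-1.5,0,0,0,0,-1.5,0,0,0,0,-1.5,0,0,0,0,-1.5,0,0,0,0,-1,0,0,0,0,-0.7,0,0,0,0,-0.4,0,0,0,0,-0.1,0]
}}

```text
clock: 24.8
position: [0.6621, -0.316, 0.126]
ee_rot: [-0.0, 0.622, 0.783, 0.0]
contact_force: [-0.6, 0.8, -1.7]
width: 0.0231
```

Request:
{"method": "carry_out", "body": {
  "moves": [0,0,0,0,0,0,0,0,0,0,0,0,0,0,0,0,0,0,0,0,0,0,0,0,0,0,0,0,0,0,0,0,0,0,0,0,0,0,0,0,0,0,0,0,0,0,0,0,0,0]
}}

```text
clock: 25.8
position: [0.6622, -0.3159, 0.1263]
ee_rot: [0.0, 0.622, 0.783, 0.0]
contact_force: [-0.1, -0.2, -0.8]
width: 0.0236
```

Run:
```python
from h import *
s=manip.get_state(); print(s['position'],s['width'],s['contact_force'],s['qd'].round(4))
q=s['ee_rot'];yaw=2*np.arctan2(q[2],q[1]);g=np.array(s['position'])+[0,0,.0185];h=np.array([np.cos(yaw),np.sin(yaw),0]);k=np.array([0,0,1.]);Y=np.cross(k,h)
print('yaw',yaw,'head',g+.085*h)
for n in('scene','side'):
    C,im=snap(n,n+'11.png');sv=cv2.cvtColor(im,cv2.COLOR_RGB2HSV);m=((sv[...,0]>13)&(sv[...,0]<28)&(sv[...,1]>60)&(sv[...,2]>110)).astype(np.uint8)
    o=proj(C,g+.085*h).astype(int);M=np.zeros_like(m);M[o[1]-45:o[1]+45,o[0]-60:o[0]+60]=1;m&=M
    c=max(cv2.findContours(m,0,1)[0],key=cv2.contourArea);print(n,(cv2.approxPolyDP(c,1.3,True)[:,0]).tolist())
    for t in(-3,0,3):
        t=np.radians(t);X=h*np.cos(t)+k*np.sin(t);Z=-h*np.sin(t)+k*np.cos(t)
        print(np.degrees(t).round(),'head corners',[proj(C,g+x*X+y*Y+.006*Z).round(1).tolist() for x in(.035,.135) for y in(-.02,.02)])
```

```text
[ 0.66222262 -0.31592822  0.12629682] 0.02355999272355925 [-0.13980778 -0.17182174 -0.75805555] [-0.0015  0.0009  0.0005  0.0013 -0.0017  0.0008]
yaw 1.7988330981506913 head [ 0.64300705 -0.23312869  0.14479682]
scene [[188, 318], [177, 305], [174, 304], [124, 338], [124, 342], [116, 348], [119, 353], [119, 360], [124, 362], [132, 356], [139, 357], [187, 324]]
-3.0 head corners [[135.7, 358.5], [123.1, 340.4], [190.6, 324.3], [177.6, 307.5]]
0.0 head corners [[135.3, 358.1], [122.7, 339.9], [189.9, 322.2], [176.8, 305.4]]
3.0 head corners [[134.8, 357.7], [122.2, 339.5], [189.0, 320.3], [175.8, 303.4]]
side [[363, 104], [347, 132], [342, 145], [345, 150], [357, 151], [359, 149], [365, 128], [363, 124], [365, 119], [365, 107]]
-3.0 head corners [[349.8, 124.3], [365.1, 126.8], [341.1, 149.8], [357.1, 152.5]]
0.0 head corners [[349.8, 123.7], [365.2, 126.1], [341.3, 147.5], [357.3, 150.2]]
3.0 head corners [[349.9, 123.0], [365.3, 125.5], [341.4, 145.1], [357.5, 147.8]]
```

The contours match a level brush over the router's centre, and the arm is still. Handing in.

Run:
```python
from h import *
a=cv2.imread('pics/s4.png').astype(int);b=cv2.imread('pics/scene11.png').astype(int)
d=np.abs(a-b).max(2)
for n,(x0,y0,x1,y1) in dict(dish=(362,205,432,275),bowls=(262,330,360,405),bank=(362,285,412,345),clip=(105,262,155,288)).items(): print(n,np.percentile(d[y0:y1,x0:x1],[50,98]))
print(manip.sign_off())
```

```text
dish [ 5. 11.]
bowls [ 6.   14.02]
bank [ 5. 10.]
clip [ 8. 77.]
the job is handed in; nothing more can be done
None
```

The lid is on the candy dish, and the arm is holding the brush still and level above the router. I handed the job in at about 26 s of the 67 s allowed.

- **Lid:** I lowered it onto the dish and let go. The pictures afterwards showed it level and centred.
- **Brush:** I drew it about 12 cm out along its own length. The tool cannot tilt, so I levelled it by pressing its tail lightly (about 4 N) on the holder's fixed tongue. The brush turned in the grip until it lay flat.
- **Final position:** By the arm's own reading, the head centre is at (0.643, -0.233, 0.145) m. That puts the bristle tips about 8 cm above the router's top. The brush lies along the router's long side, as far as I could measure.
- **Stillness:** The arm was motionless and the wrist force readings were about 1 N, roughly the brush's own weight.

These checks were less certain or disagreed:
- **Tilt:** The tilt estimates ranged from about -1° to +2°, depending on the camera.
- **Router centre:** My estimates differed by about 4–5 mm between views; I used a compromise.
- **Bystanders:** The dish, bowls and coin bank looked unchanged between the earlier and final scene pictures. The area around the hair clip did change; I took that for a shadow but did not confirm it. The arm never went near the clip.

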